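Polish, scan and tally a board of tin toys

ROBOT

A 7-joint arm with a two-finger parallel gripper is mounted at the origin on the work surface. World frame = base frame: x ahead of the robot, y to its left, z up, the work surface at z = 0. Lengths are in m, angles in rad, forces in N, time in s.
With the tool pointing down it reaches from about 0.4 to 0.85 m from the base axis. Payload 10.4 kg.
Tool frame: the origin (TCP) lies at the very end of the fingers, on their centre line; the grasp point (between the pads) lies 19 mm behind it; z points along the fingers, y is the line along which they close (so a half turn about z gives the same grasp; the last joint's range is limited). The gripper opens to 87 mm and grips with 3 to 60 N. Pads are 19 mm wide; open, the fingers measure 117 mm over their backs; the gripper's body (75 mm by 190 mm) begins 51 mm behind the grasp point.
Start: joints at [-1.271, 0.332, -0.065, 1.46, 0.022, 1.35, -0.088], TCP at [0.198, 0.593, 0.223] pointing down, gripper open.
Joint ranges: [-2.6, 2.6], [-0.5, 2.12], [-1.47, 1.34], [0.16, 2.42], [-1.27, 4.41], [0.06, 2.06], [-2.6, 2.6]. Speed limits (rad/s): [2.22, 2.22, 2.79, 2.79, 3.14, 3.14, 3.14].

INTERFACE

Orientations are given as a unit quaternion [x, y, z, w].
In Python, from bench import status, camera, order gives the robot as it stands.
- The arm moves only by the tool jog_arm, never from a script. Its argument "plan" is a list of rows, each a list of 7 numbers: the turn, a rotation vector about the tool's x, y, z in rad, then the shift along the tool's x, y, z in mm, then the opening, from -1 (shut) to 1 (fully open). A call has 1 to 12 rows; each row is the pose to reach, as a shift and turn from the pose commanded when the call began, along the tool's axes at that moment; what a row does not reach only later rows make up. A row lasts 1/10 s, in which the tool goes at most 50 mm and 8.59 degrees, less where a joint would pass 70% of its speed; a pose out of reach is approached as far as the arm can. A call with a gripper value outside its range is refused whole. The fingers move at their own pace and stop on an object; "squeeze" is the grip in N (left out, the last holds). Time passes only in rows, so rows that repeat a pose let the fingers close. It gives the time, the measured TCP pose, the force, the opening and the grip force at its end, in the units of the state.
- status.read_state(): the state, without advancing time (a new reading comes with each control period).
- camera(name): name is "side" or "top" or "wrist"; returns a dict with "image" (400x640x3 uint8, red, green, blue), "z_map" (400x640 float32, m along the optical axis (not along the pixel's ray), 0 where there is no reading), "fx", "fy", "cx", "cy" (pixels), "k1" (the pictures are not rectified: a ray, as slopes to the right and down, at radius r is drawn at 1 + k1 r^2 times it, then the intrinsics apply), "world_from_camera" (4x4, takes a point from camera to world coordinates); the wrist camera has in their place "mount" (4x4, takes a point from camera to tool coordinates, whose origin is the TCP and whose axes are the flange's). Camera axes: x right, y down, z forward; pixel columns grow to the right and rows downward; lengths in m; the calibration is good to about 2 mm. A picture is of the moment at which its call begins: read the wrist's pose just before it.
- order.close_job(): hands the job in; it is judged then, once.
The state is a dict: "time": time; "joint_positions": joint angles; "joint_vel": joint speeds; "joint_torque": joint torques, N m; "ee_pos": TCP position; "eef_rot": TCP orientation; "ft_force": force on the tool from outside, world axes, zero at the start; "torque": the same for the moment, N m; "width": finger opening in m; "grip_force": force on a finger pad.
Only numpy, scipy, OpenCV 4.12 (cv2) and the standard library are available. Lean on these libraries where they do the work, as an engineer would, in place of code of your own. Each camera call takes 0.05 s, during which the arm holds its last target. There are 200 camera calls.

TASK

Get the new tin toys ready for the shop window: stand every tin vehicle that is there on the display board, each in a printed bay of its own, centred and lengthwise in it, then press the polish can's nozzle cap right down for a moment and let it spring back up. Next pick up the barcode reader, hold it steady for about two seconds with its window aimed at the middle of the label on the stand from a hand's breadth away, and lay it back on the middle of its mat; afterwards swing the tally counter's lever to its stop and let it spring back. If a toy or the reader gets knocked out of place put it right again, do not knock over the tin robot and leave the snow globe where it is.

Things in the scene. Friction and masses are not known exactly. Their poses are not given: they have to be found in the camera images.
- bus: Tin toy bus, 140 long (x) x 46 wide (y) x 64 high, a plain box with straight sides. Rigid, 0.1-0.25 kg. Origin: centre of its underside; x to its nose, z up. One of four tin vehicles, two or three present (None: absent). Starts upright at the robot's left; grip across its width at mid-length, pads' centre 33 above the underside.
- car: Tin toy saloon car, 135 long (x) x 48 wide (y): body sides straight from 13 to 40 high, a narrower roof (40 wide) on top up to 57. Rigid, 0.1-0.25 kg. Origin: centre of its underside; x to its nose, z up. One of four tin vehicles, two or three present (None: absent). Starts upright at the robot's left; grip across its width at mid-length, pads' centre 33 above the underside.
- loco: Tin toy steam engine, 135 long (x) x 44 wide (y): frame 44 wide, 13 to 35 high, round boiler (38 diameter) above it to 72, cab 44 wide at the rear to 81. Rigid, 0.1-0.25 kg. Origin: centre of its underside; x to its nose, z up. One of four tin vehicles, two or three present (None: absent). Starts upright at the robot's left; grip across its width at mid-length, pads' centre 33 above the underside.
- truck: Tin toy truck, 145 long (x) x 48 wide (y): chassis sides straight from 15 to 37 high, load bed 46 wide up to 53 behind, cab 46 wide up to 71 in front. Rigid, 0.1-0.25 kg. Origin: centre of its underside; x to its nose, z up. One of four tin vehicles, two or three present (None: absent). Starts upright at the robot's left; grip across its width at mid-length, pads' centre 33 above the underside.
- board: Display board, dark wood, fixed, 220 (x) x 370 (y) x 8 thick; flat, no rim. Origin: centre of its underside. Three bays in a row along y are printed on it as pale outlines of 174 x 84, long side along x.
- bay0 (a point): Centre of the left-hand bay, on the board's top face (112 along +y from the board's middle); axes as the board's. Bays are 112 apart.
- bay1 (a point): Centre of the middle bay, on the board's top face.
- bay2 (a point): Centre of the right-hand bay, on the board's top face (112 along -y).
- can: Aluminium polish spray can, 60 diameter, clamped upright on a steel foot of 85 x 100, fixed, just beyond the board, its nozzle towards the bays. Origin: centre of the foot's underside; z up. With its cap 188 high.
- cap_top (a point): Middle of the top of the can's white nozzle cap (round, flat, 40 diameter, 22 high); moves with the cap.
- cap (a joint): How far the sprung cap is pressed down, m: 0 up, 0.008 right down. Needs 2 N to start and about 7 N right down; springs back up by itself.
- scanner: Hand-held barcode reader: grey handle 105 long x 36 wide x 30 high with straight sides, black head 47 long x 52 wide x 34 high at its front; 150 long in all, 0.16 kg. Origin: centre of the underside; x forward out of the head, z up. Handle from x = -75 to +28; grip across it at x = -15, pads' centre 21 above the underside. Starts on its mat.
- eye (a point): Centre of the reading window in the front face of the scanner's head, at (75, 0, 16) mm in the scanner's frame, same axes. The reading beam runs straight out of it along +x.
- mat: The scanner's black rubber charging mat, fixed, 200 (x) x 100 (y) x 4 thick, flat. Origin: centre of its underside.
- label_stand: Small fixed wooden stand at the robot's right, foot 90 x 100, holding a plate with the board's barcode label; 120 high. Origin on its underside, below about the plate's middle. x points away from the side that shows the label: a reader looks along about +x. The plate leans back 35 degrees, so that the label faces -x and upwards.
- label (a point): Centre of the barcode label (86 x 60), about 92 above the counter; axes as the stand's.
- tally: Fixed steel tally counter, 85 x 75 x 52 high, with an advance lever on top. Origin: on the underside, straight below the lever's vertical pivot; z up.
- lever_post (a point): Middle of the top of the upright black post (20 diameter, standing 36 above the lever's bar, bar top 66 above the counter, post top 102) at the end of the advance lever, 70 from the pivot; moves with the lever.
- lever (a joint): Angle of the advance lever, rad: 0 at rest, 1.0 at its stop. Grows counter-clockwise seen from above: at rest the lever points 0.5 rad to the +y side of the counter's -x direction, at the stop 0.5 rad to the -y side, so push the post towards -y. Sprung (0.5 N at the post at rest, 2 N at the stop); swings back by itself.
- robot_toy: Bystander: standing tin robot, 50 x 70 x 106 high, loose. Origin: centre of its underside. Must not be knocked over.
- globe: Bystander: glass snow globe, 72 diameter, 86 high, loose. Origin: centre of its underside. Must be left where it is.
Mind the look-alikes: they are no part of the job. Leave any purple look-alike of the loco alone.

How it is judged:
By the outcome, as a careful person would: the job done as asked, in the order asked, and still so for the second after the job is handed in, with the robot touching nothing.
Of bus, car, loco, truck only 2 to 3 are there at a start; the rules pass over those that are not, and their reading is None.
At some moment in a run one of bus, car, loco, truck, scanner may be knocked a few centimetres aside while the robot is not near it.
It also fails if it takes over 210 s, if anything falls off the work surface, if the arm or the gripper's body presses on something with over 40 N, if the wrist force passes 120 N, or if a joint passes its speed limit or range.

## Working session

There is one attempt and no reset: what is moved stays moved. The work goes in short steps, Python scripts to look and compute and a tool call to move; the robot and the scene stay as the last step left them, time stands still between calls to the robot, and variables do not carry over. Pictures are saved under pics/ and viewed, at most 14 in all, crops included, and the job is handed in when it is done.

Besides the shell and the picture viewer there is one more tool, called as a command line: name --pt "numbers of a row" for each row, then --argument value for the rest. jog_arm: Moves the arm, as the interface text tells. Its arguments: {"type":"object","properties":{"plan":{"type":"array"},"squeeze":{"type":"number"}},"required":["plan"]}

```bash
ls; mkdir -p pics; cat > h.py <<'E'
import numpy as np, cv2
from scipy.spatial.transform import Rotation as R
from bench import status, camera, order
def snap(name,fn=None):
    s=status.read_state(); c=camera(name)
    if 'mount' in c:
        T=np.eye(4);T[:3,:3]=R.from_quat(s['eef_rot']).as_matrix();T[:3,3]=s['ee_pos']
        c['world_from_camera']=T@np.array(c['mount'])
    if fn: cv2.imwrite('pics/'+fn,cv2.cvtColor(c['image'],cv2.COLOR_RGB2BGR))
    return c
def rays(c,uv):
    uv=np.asarray(uv,float).reshape(-1,2)
    d=np.c_[(uv[:,0]-c['cx'])/c['fx'],(uv[:,1]-c['cy'])/c['fy']]
    u=d.copy()
    for _ in range(20): u=d/(1+c['k1']*(u**2).sum(1,keepdims=True))
    return np.c_[u,np.ones(len(u))]
def plane(c,uv,z):
    W=np.array(c['world_from_camera']);r=rays(c,uv)@W[:3,:3].T
    return W[:3,3]+r*((z-W[2,3])/r[:,2:3])
def cloud(c):
    v,u=np.mgrid[0:400,0:640];uv=np.c_[u.ravel(),v.ravel()]
    W=np.array(c['world_from_camera']);P=rays(c,uv)*c['z_map'].reshape(-1,1)
    return (P@W[:3,:3].T+W[:3,3]).reshape(400,640,3)
def go(x,y,z,rot=None,cur=None):
    """tool-frame shift mm and rotvec to reach the pose"""
    s=status.read_state();R0=R.from_quat(s['eef_rot'])
    d=R0.inv().apply(np.array([x,y,z])-s['ee_pos'])*1000
    rv=(R0.inv()*rot).as_rotvec() if rot is not None else np.zeros(3)
    print('turn',rv.round(3),'shift',d.round(1),'t',s['time'])
def down(yaw):  # tool y axis (closing) at yaw in world, z down
    y=np.array([np.cos(yaw),np.sin(yaw),0]);z=np.array([0,0,-1.]);x=np.cross(y,z)
    return R.from_matrix(np.c_[x,y,z])
E
python3 - <<'E'
from h import *
print(status.read_state())
for n in ('side','top','wrist'):
    c=snap(n,n+'0.png'); print(n,c['fx'],c['k1'],np.array(c['world_from_camera']).round(3).tolist(), c.get('mount'))
E
```

```text
pics
{'time': 0.0, 'joint_positions': array([-1.27058969,  0.33286631, -0.06469171,  1.46096503,  0.02160858,
        1.34991695, -0.0884635 ]), 'joint_vel': array([ 4.13350648e-04,  1.33450256e-06, -1.31541167e-04, -1.48185211e-03,
        2.34758920e-04,  1.24734988e-03, -1.40366724e-03]), 'joint_torque': array([ 5.50911329e-05, -6.23255253e+01,  2.47927249e-02, -3.89898956e+01,
       -6.13241899e-02,  3.97995289e-02,  1.40545553e-04]), 'ee_pos': array([0.19815447, 0.59232943, 0.22174608]), 'eef_rot': array([ 1.60677722e-01,  9.87006655e-01, -7.25829968e-04, -7.73143326e-05]), 'ft_force': array([-0.1997958 ,  0.52426304,  0.26008584]), 'torque': array([-0.03541582, -0.00556488, -0.00438366]), 'grip_force': 0.0, 'width': 0.08724152022216734}
side 458.72510699741264 -0.06534627009751723 [[0.941, -0.267, 0.207, 0.336], [-0.338, -0.733, 0.591, -0.77], [-0.006, -0.626, -0.78, 1.088], [0.0, 0.0, 0.0, 1.0]] None
top 408.153130397402 0.006241657407876144 [[-0.018, -0.987, 0.158, 0.399], [-1.0, 0.017, -0.01, -0.015], [0.007, -0.158, -0.987, 1.364], [0.0, 0.0, 0.0, 1.0]] None
wrist 340.089972840519 -0.07231270773615804 [[0.318, 0.91, 0.265, 0.125], [0.948, -0.305, -0.09, 0.616], [-0.001, 0.28, -0.96, 0.383], [0.0, 0.0, 0.0, 1.0]] [[-4.25176641e-04 -9.60022586e-01 -2.79922228e-01  7.71507565e-02]
 [ 9.99999902e-01 -3.74057912e-04 -2.36038973e-04 -7.32089200e-04]
 [ 1.21895621e-04 -2.79922301e-01  9.60022651e-01 -1.61065458e-01]
 [ 0.00000000e+00  0.00000000e+00  0.00000000e+00  1.00000000e+00]]
```

View pics/top0.png

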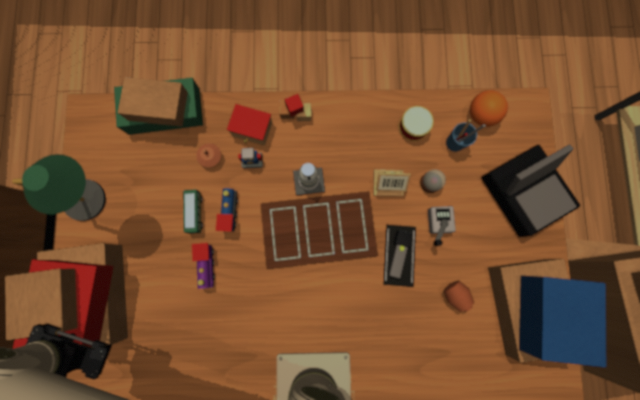

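View pics/side0.png

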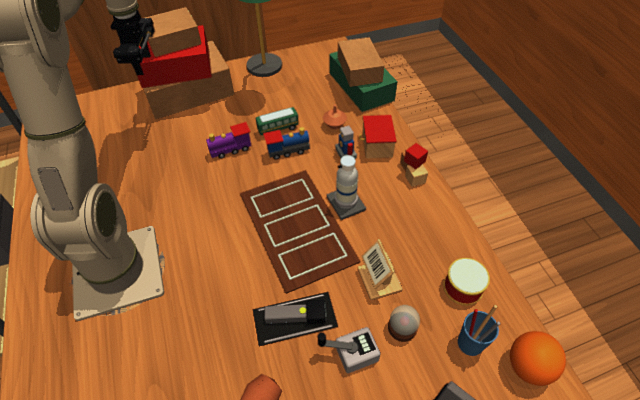

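Side view: green bus (277,121), blue loco (288,144), purple look-alike (229,141), tin robot (346,143), globe (404,322), can (346,187), label (376,265), reader (295,315), tally (352,345). Candidates for the vehicles: the green box (bus), the blue engine (loco), the purple engine (leave). Red box (378,133) and red/yellow blocks (416,162) are not vehicles. I'll check with a crop and measure.

```bash
cat > m.py <<'E'
from h import *
def comps(name,zlo,zhi,xr,yr,mn=25,c=None):
    c=c or snap(name);P=cloud(c)
    m=(P[...,2]>zlo)&(P[...,2]<zhi)&(P[...,0]>xr[0])&(P[...,0]<xr[1])&(P[...,1]>yr[0])&(P[...,1]<yr[1])&(c['z_map']>0)
    n,l,st,ce=cv2.connectedComponentsWithStats(m.astype(np.uint8),connectivity=4)
    for i in range(1,n):
        if st[i,4]<mn: continue
        Q=P[l==i]; r=cv2.minAreaRect((Q[:,:2]*1000).astype(np.float32))
        print(name,'px',ce[i].round(0),'n',st[i,4],'c',np.round(r[0],0),'sz',np.round(r[1],0),'ang',round(r[2],1),'z',np.percentile(Q[:,2],[5,50,95]).round(3),'rgb',np.median(c['image'][l==i],axis=0))
E
python3 - <<'E'
from m import *
a=snap('top');b=snap('side')
comps('top',.02,.25,(.3,.95),(-.6,.55),c=a)
comps('side',.02,.25,(.3,.95),(-.6,.55),c=b)
# board / mat surface corners
for n,c in(('top',a),('side',b)):
    P=cloud(c);hsv=cv2.cvtColor(c['image'],cv2.COLOR_RGB2HSV)
    im=c['image'].astype(int)
    for nm,m,z,xr,yr in(('board bays',(hsv[...,1]<110)&(hsv[...,2]>110),.008,(.35,.8),(-.2,.3)),('mat',(im.max(2)<40),.004,(.3,.7),(-.5,-.2))):
        m=m&(abs(P[...,2]-z)<.01)&(P[...,0]>xr[0])&(P[...,0]<xr[1])&(P[...,1]>yr[0])&(P[...,1]<yr[1])
        k,l,st,ce=cv2.connectedComponentsWithStats(m.astype(np.uint8))
        for i in range(1,k):
            if st[i,4]<80: continue
            v,u=np.nonzero(l==i);Q=plane(c,np.c_[u,v],z)
            r=cv2.minAreaRect((Q[:,:2]*1000).astype(np.float32));print(n,nm,st[i,4],np.round(r[0],1),np.round(r[1],1),round(r[2],2))
x=cv2.cvtColor(b['image'],cv2.COLOR_RGB2BGR)
A=cv2.resize(x[90:200,190:400],(780,408),interpolation=cv2.INTER_CUBIC)
cv2.imwrite('pics/crop1.png',A)
E
```

```text
top px [164. 107.] n 2627 c [896. 458.] sz [183. 108.] ang 90.0 z [0.039 0.157 0.163] rgb [143.  99.  61.]
top px [474. 120.] n 1348 c [ 849. -547.] sz [ 94. 219.] ang 51.8 z [0.037 0.09  0.132] rgb [97. 58. 34.]
top px [294. 107.] n 615 c [915.  49.] sz [ 64. 108.] ang 2.7 z [0.032 0.055 0.103] rgb [149.  56.  34.]
top px [249. 123.] n 1240 c [853. 202.] sz [127. 112.] ang 71.7 z [0.035 0.077 0.082] rgb [156.  35.  29.]
top px [416. 122.] n 838 c [ 860. -359.] sz [102. 103.] ang 62.2 z [0.033 0.064 0.069] rgb [160.5 169.  144. ]
top px [208. 154.] n 466 c [761. 340.] sz [81. 81.] ang 86.3 z [0.036 0.048 0.061] rgb [141.  80.  49.]
top px [250. 157.] n 353 c [746. 198.] sz [49. 72.] ang 2.5 z [0.022 0.074 0.108] rgb [98. 65. 59.]
top px [308. 176.] n 454 c [666.   5.] sz [55. 67.] ang 12.7 z [0.033 0.146 0.191] rgb [98. 92. 81.]
top px [433. 180.] n 423 c [ 659. -403.] sz [69. 67.] ang 1.4 z [0.023 0.074 0.085] rgb [109.  96.  80.]
top px [491. 178.] n 188 c [ 661. -589.] sz [53. 21.] ang 0.1 z [0.022 0.064 0.083] rgb [10.5  9.   7.5]
top px [392. 181.] n 590 c [ 654. -262.] sz [100.
[... 2272 characters left out ...]
.119] rgb [207.  82.  21.]
side px [270. 388.] n 389 c [ 319. -451.] sz [62. 37.] ang 90.0 z [0.059 0.078 0.085] rgb [171.  79.  42.]
side px [441. 391.] n 33 c [ 657. -590.] sz [41.  3.] ang 30.1 z [0.073 0.078 0.082] rgb [17. 14. 14.]
top board bays 258 [ 517.7 -136. ] [171.8  87.1] 5.43
top board bays 274 [506.7 -24.7] [172.5  87.3] 5.82
top board bays 280 [496.4  87. ] [172.1  87.5] 5.56
top mat 237 [ 443.7 -298.3] [ 83.4 138.3] 88.79
top mat 318 [ 385.6 -284.1] [ 84.9 129.9] 88.4
side board bays 357 [499.   88.3] [174.2  89.3] 5.58
side board bays 401 [509.9 -23.4] [174.1  88.8] 5.53
side board bays 449 [ 520.9 -135.3] [174.7  88.4] 5.71
side mat 1152 [ 419.1 -292.4] [ 96.3 195.6] 84.55
```

View pics/crop1.png

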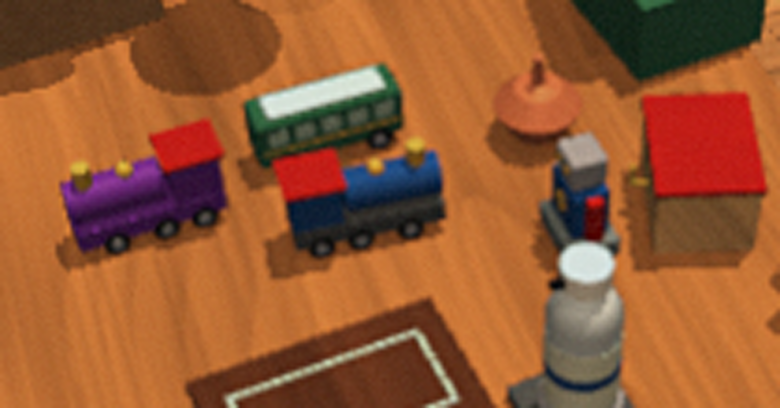

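Two vehicles are present: the green bus (top px 191,211) and the blue loco (top px 227,211). The purple one (203,264) stays put. Next I move above the pair.

```bash
python3 -c "
from h import *
go(.53,.31,.25,down(np.pi/2))"
```

```text
turn [-0.001 -0.    -0.323] shift [-404.3 -162.7  -27.7] t 0.25
```

jog_arm --pt "0 0 0 0 0 -50 1" --pt "0 0 -0.32 -404 -163 -50 1" --pt "0 0 -0.32 -404 -163 -50 1" --pt "0 0 -0.32 -404 -163 -50 1" --pt "0 0 -0.32 -404 -163 -50 1" --pt "0 0 -0.32 -404 -163 -50 1" --pt "0 0 -0.32 -404 -163 -50 1" --pt "0 0 -0.32 -404 -163 -50 1" --pt "0 0 -0.32 -404 -163 -50 1" --pt "0 0 -0.32 -404 -163 -50 1" --pt "0 0 -0.32 -404 -163 -50 1" --pt "0 0 -0.32 -404 -163 -50 1"

```text
time: 1.45
ee_pos: [0.5301, 0.3093, 0.2723]
eef_rot: [0.002, 1.0, -0.0, -0.0]
ft_force: [-0.1, -0.1, 0.6]
width: 0.0868
grip_force: 0.0
```

```bash
python3 - <<'E'
from m import *
c=snap('wrist','w1.png')
comps('wrist',.018,.2,(.45,.7),(.22,.45),100,c)
comps('wrist',.055,.2,(.45,.7),(.22,.45),100,c)
E
```

```text
wrist px [354. 103.] n 747 c [457. 347.] sz [16. 50.] ang 2.0 z [0.079 0.08  0.081] rgb [199.  27.   0.]
wrist px [382. 196.] n 5091 c [569. 386.] sz [139.  49.] ang 2.5 z [0.038 0.064 0.066] rgb [173. 179. 146.]
wrist px [285. 198.] n 4653 c [570. 271.] sz [ 49. 140.] ang 86.6 z [0.034 0.079 0.081] rgb [246.  62.  21.]
wrist px [354. 103.] n 747 c [457. 347.] sz [16. 50.] ang 2.0 z [0.079 0.08  0.081] rgb [199.  27.   0.]
wrist px [384. 198.] n 4536 c [569. 387.] sz [139.  47.] ang 2.4 z [0.059 0.064 0.066] rgb [249. 255. 249.]
wrist px [284. 198.] n 4349 c [570. 271.] sz [ 49. 140.] ang 86.6 z [0.062 0.079 0.081] rgb [247.  42.   0.]
```

View pics/w1.png

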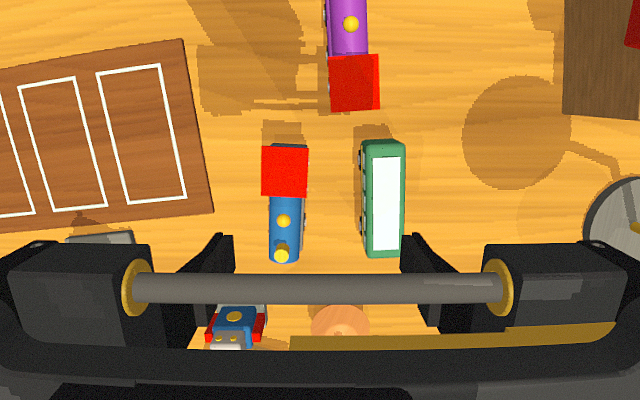

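Wrist view: loco at (285,198) with its red cab towards the robot, bus at (383,198), purple look-alike at (354,80), tin robot at (235,325).

```bash
python3 -c "
from h import *
go(.570,.272,.014,down(np.radians(87.3)))"
```

```text
turn [ 0.    -0.001  0.045] shift [-41.1 -38.6 258.3] t 1.5
```

jog_arm --pt "0 0 0.045 -41 -38.5 40 1" --pt "0 0 0.045 -41 -38.5 90 1" --pt "0 0 0.045 -41 -38.5 140 1" --pt "0 0 0.045 -41 -38.5 190 1" --pt "0 0 0.045 -41 -38.5 225 1" --pt "0 0 0.045 -41 -38.5 258 1" --pt "0 0 0.045 -41 -38.5 258 1" --pt "0 0 0.045 -41 -38.5 258 1" --pt "0 0 0.045 -41 -38.5 258 -1" --pt "0 0 0.045 -41 -38.5 258 -1" --pt "0 0 0.045 -41 -38.5 258 -1" --pt "0 0 0.045 -41 -38.5 258 -1" --squeeze 20

```text
time: 2.7
ee_pos: [0.571, 0.2717, 0.0155]
eef_rot: [0.024, 1.0, 0.0, 0.001]
ft_force: [-1.0, 0.3, -0.1]
width: 0.0627
grip_force: 0.0
```

jog_arm --pt "0 0 0 0 0 0 -1" --pt "0 0 0 0 0 0 -1" --pt "0 0 0 0 0 0 -1" --pt "0 0 0 0 0 0 -1"

```text
time: 3.1
ee_pos: [0.5706, 0.2714, 0.0146]
eef_rot: [0.024, 1.0, 0.0, 0.0]
ft_force: [-0.2, -0.4, 2.0]
width: 0.0438
grip_force: 20.0
```

```bash
python3 -c "
from h import *
print(status.read_state())
go(.5195,-.1355,.12,down(np.radians(95.6)))"
```

```text
{'time': 3.1, 'joint_positions': array([-0.64169993,  0.53410374,  0.16210221,  1.65244571, -0.10033666,
        0.9631181 ,  1.0784973 ]), 'joint_vel': array([-9.00750264e-04, -4.36231140e-04,  5.79465109e-06, -1.82530361e-03,
        9.14124306e-04,  1.16548663e-04, -2.44992683e-03]), 'joint_torque': array([ 1.58322050e-02, -6.71976113e+01,  4.61677015e+00, -3.23458564e+01,
        4.71280294e-02, -8.55374476e-02,  5.45627627e-03]), 'ee_pos': array([0.57061277, 0.27139783, 0.01461277]), 'eef_rot': array([2.39250943e-02, 9.99713753e-01, 4.63600038e-05, 4.50695783e-06]), 'ft_force': array([-0.23850398, -0.41894662,  2.03308039]), 'torque': array([ 0.03972289,  0.14291829, -0.02776132]), 'grip_force': 19.96430218219757, 'width': 0.04382303916863299}
turn [ 0.     0.    -0.146] shift [  31.6 -408.9 -105.4] t 3.1
```

jog_arm --pt "0 0 0 0 0 -45 -1" --pt "0 0 0 0 0 -95 -1" --pt "0 0 -0.146 31.5 -409 -115 -1" --pt "0 0 -0.146 31.5 -409 -115 -1" --pt "0 0 -0.146 31.5 -409 -115 -1" --pt "0 0 -0.146 31.5 -409 -115 -1" --pt "0 0 -0.146 31.5 -409 -115 -1" --pt "0 0 -0.146 31.5 -409 -115 -1" --pt "0 0 -0.146 31.5 -409 -115 -1" --pt "0 0 -0.146 31.5 -409 -115 -1" --pt "0 0 -0.146 31.5 -409 -115 -1" --pt "0 0 -0.146 31.5 -409 -115 -1"

```text
time: 4.3
ee_pos: [0.5189, -0.1381, 0.1296]
eef_rot: [-0.047, 0.999, -0.0, -0.0]
ft_force: [0.2, 0.5, -1.4]
width: 0.0445
grip_force: 20.0
```

```bash
python3 - <<'E'
from m import *
go(.5195,-.1355,.022,down(np.radians(95.6)))
c=snap('wrist','w2.png')
P=cloud(c)
comps('wrist',.10,.25,(.4,.65),(-.25,0),100,c)
t=snap('top'); comps('top',.13,.21,(.4,.65),(-.3,0.05),20,t)
E
```

```text
turn [-0.    -0.    -0.004] shift [ -0.8   2.6 107.6] t 4.3
wrist px [320. 299.] n 114383 c [ 493. -141.] sz [ 88. 174.] ang 4.7 z [0.194 0.22  0.241] rgb [64. 43. 41.]
top px [308. 180.] n 39 c [646.   6.] sz [34.  7.] ang 89.4 z [0.13  0.142 0.182] rgb [76. 73. 63.]
```

View pics/w2.png

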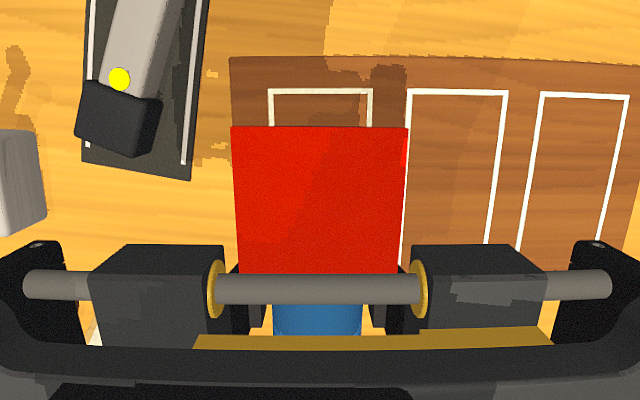

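Wrist view: the loco is held (red roof at 320,200) above bay 2. The reader is visible upper left at (120,120). Lowering now.

jog_arm --pt "0 0 -0.004 -0.8 2.6 40 -1" --pt "0 0 -0.004 -0.8 2.6 80 -1" --pt "0 0 -0.004 -0.8 2.6 100 -1" --pt "0 0 -0.004 -0.8 2.6 107 -1" --pt "0 0 -0.004 -0.8 2.6 107 -1" --pt "0 0 -0.004 -0.8 2.6 107 -1" --pt "0 0 -0.004 -0.8 2.6 107 -1" --pt "0 0 -0.004 -0.8 2.6 107 0.5" --pt "0 0 -0.004 -0.8 2.6 107 0.5" --pt "0 0 -0.004 -0.8 2.6 107 0.5" --pt "0 0 -0.004 -0.8 2.6 107 1" --pt "0 0 -0.004 -0.8 2.6 107 1"

```text
time: 5.6
ee_pos: [0.5201, -0.133, 0.0226]
eef_rot: [-0.051, 0.999, 0.0, 0.0]
ft_force: [-0.2, -0.3, -0.1]
width: 0.0736
grip_force: 0.0
```

```bash
python3 - <<'E'
from m import *
go(.46,.2,.27,down(np.radians(90)))
E
```

```text
turn [0.    0.    0.102] shift [  25.9  337.4 -247.4] t 5.6
```

jog_arm --pt "0 0 0 0 0 -40 1" --pt "0 0 0 0 0 -90 1" --pt "0 0 0 0 0 -140 1" --pt "0 0 0.1 36 120 -265 1" --pt "0 0 0.1 36 120 -265 1" --pt "0 0 0.1 36 120 -265 1" --pt "0 0 0.1 36 120 -265 1" --pt "0 0 0.1 36 120 -265 1" --pt "0 0 0.1 36 120 -265 1" --pt "0 0 0.1 36 120 -265 1"

```text
time: 6.6
ee_pos: [0.4718, -0.0184, 0.2863]
eef_rot: [-0.0, 1.0, -0.0, -0.001]
ft_force: [-0.1, -1.4, -0.0]
width: 0.087
grip_force: 0.0
```

```bash
cat >> m.py <<'E'
def bays(c,names):
    hsv=cv2.cvtColor(c['image'],cv2.COLOR_RGB2HSV);P=cloud(c)
    m=(hsv[...,1]<110)&(hsv[...,2]>140)&(abs(P[...,2]-.008)<.008)&(P[...,0]>.35)&(P[...,0]<.7)&(P[...,1]>-.25)&(P[...,1]<.2)
    k,l,st,ce=cv2.connectedComponentsWithStats(m.astype(np.uint8))
    for i in range(1,k):
        if st[i,4]<80: continue
        v,u=np.nonzero(l==i);Q=plane(c,np.c_[u,v],.008)
        r=cv2.minAreaRect((Q[:,:2]*1000).astype(np.float32));print('bay',st[i,4],np.round(r[0],1),np.round(r[1],1),round(r[2],2))
E
python3 - <<'E'
from m import *
s=status.read_state();print(s['ee_pos'],s['time'])
c=snap('wrist','w3.png')
bays(c,0)
comps('wrist',.03,.15,(.4,.62),(-.22,.1),100,c)
comps('wrist',.03,.15,(.48,.65),(.2,.45),100,c)
comps('wrist',.078,.15,(.4,.62),(-.22,.1),100,c)
t=snap('top');bays(t,0);comps('top',.03,.15,(.4,.62),(-.22,.45),100,t)
E
```

```text
[ 0.47181148 -0.01842808  0.28634832] 6.6
bay 248 [ 398.4 -244.1] [ 5.2 96.5] 84.82
bay 1436 [496.   86.7] [171.4  85.3] 5.41
bay 1500 [506.9 -24.6] [171.   85.8] 5.54
bay 908 [ 517.5 -135.8] [171.9  85.4] 5.74
bay 137 [ 556.5 -172.6] [53.4  5.3] 5.75
bay 99 [631.8  35. ] [ 7.4 30.4] 4.36
bay 90 [696.7  50.1] [15.5 14.1] 89.62
wrist px [222. 195.] n 4616 c [ 519. -133.] sz [140.  51.] ang 5.5 z [0.039 0.085 0.089] rgb [214.5  61.   53. ]
wrist px [618. 218.] n 2655 c [545. 384.] sz [94. 48.] ang 5.5 z [0.033 0.061 0.066] rgb [119. 163. 111.]
wrist px [211. 182.] n 2583 c [ 499. -135.] sz [98. 51.] ang 5.5 z [0.079 0.088 0.089] rgb [255.  35.   0.]
top px [191. 214.] n 637 c [561. 385.] sz [120.  46.] ang 1.8 z [0.038 0.064 0.07 ] rgb [111. 123. 114.]
top px [351. 208.] n 148 c [ 567. -131.] sz [46. 37.] ang 3.0 z [0.068 0.078 0.1  ] rgb [57.5 68.  77. ]
top px [359. 233.] n 104 c [ 500. -151.] sz [91. 16.] ang 4.4 z [0.064 0.089 0.094] rgb [137.5  34.   28. ]
top px [201. 253.] n 391 c [434. 346.] sz [66. 49.] ang 3.1 z [0.037 0.08  0.085] rgb [149.  33.  29.]
```

View pics/w3.png

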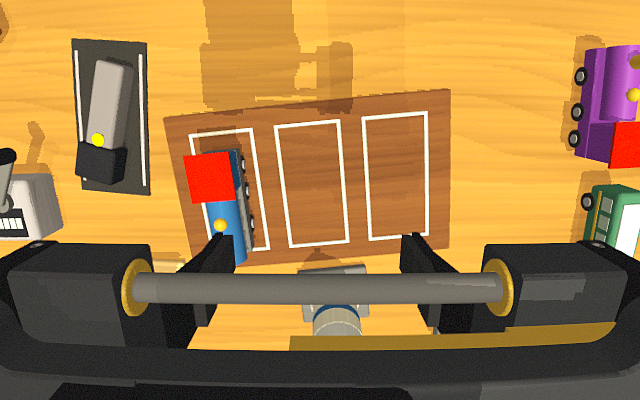

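Wrist view: the loco stands in bay 2 (215,200), bays 1 and 0 at (312,185) and (397,177) are empty, and the bus is at the right edge (620,215).

```bash
python3 -c "
from h import *
go(.5695,.386,.014,down(np.radians(92.4)))"
```

```text
turn [-0.    -0.002 -0.041] shift [-98.4 404.4 272. ] t 6.7
```

jog_arm --pt "0 0 -0.041 -98.5 404.5 50 1" --pt "0 0 -0.041 -98.5 404.5 50 1" --pt "0 0 -0.041 -98.5 404.5 50 1" --pt "0 0 -0.041 -98.5 404.5 50 1" --pt "0 0 -0.041 -98.5 404.5 50 1" --pt "0 0 -0.041 -98.5 404.5 50 1" --pt "0 0 -0.041 -98.5 404.5 50 1" --pt "0 0 -0.041 -98.5 404.5 50 1" --pt "0 0 -0.041 -98.5 404.5 50 1" --pt "0 0 -0.041 -98.5 404.5 100 1" --pt "0 0 -0.041 -98.5 404.5 100 1"

```text
time: 7.8
ee_pos: [0.5671, 0.3852, 0.1793]
eef_rot: [-0.022, 1.0, -0.004, -0.005]
ft_force: [-0.1, -0.8, -1.9]
width: 0.0872
grip_force: 0.0
```

```bash
python3 -c "
from m import *
go(.5695,.386,.014,down(np.radians(92.4)))
c=snap('wrist');comps('wrist',.045,.075,(.45,.7),(.3,.45),100,c)"
```

```text
turn [-0.007 -0.01   0.001] shift [ -4.1   1.9 165.3] t 7.8
wrist px [320. 190.] n 8366 c [569. 387.] sz [139.  47.] ang 2.7 z [0.059 0.064 0.066] rgb [224. 211. 186.]
```

jog_arm --pt "0 0 0 0 0 45 1" --pt "0 0 0 0 0 90 1" --pt "0 0 0 0 0 130 1" --pt "0 0 0 0 0 155 1" --pt "0 0 0 0 0 171 1" --pt "0 0 0 0 0 171 1" --pt "0 0 0 0 0 171 -1" --pt "0 0 0 0 0 171 -1" --pt "0 0 0 0 0 171 -1" --pt "0 0 0 0 0 171 -1" --pt "0 0 0 0 0 171 -1" --pt "0 0 0 0 0 171 -1"

```text
time: 9.05
ee_pos: [0.5697, 0.3875, 0.0168]
eef_rot: [-0.022, 1.0, 0.0, 0.0]
ft_force: [0.0, -1.0, 0.2]
width: 0.0471
grip_force: 0.0
```

jog_arm --pt "0 0 0 0 0 0 -1" --pt "0 0 0 0 0 0 -1" --pt "0 0 0 0 0 0 -1"

```text
time: 9.35
ee_pos: [0.5697, 0.3876, 0.0167]
eef_rot: [-0.022, 1.0, 0.0, 0.0]
ft_force: [-1.1, -0.6, 2.7]
width: 0.0458
grip_force: 20.0
```

```bash
python3 -c "
from h import *
go(.497,.0875,.12,down(np.radians(95.6)))"
```

```text
turn [ 0.     0.    -0.054] shift [  85.6 -296.6 -103.3] t 9.35
```

jog_arm --pt "0 0 0 0 0 -40 -1" --pt "0 0 0 0 0 -80 -1" --pt "0 0 -0.054 85.5 -296.5 -100 -1" --pt "0 0 -0.054 85.5 -296.5 -100 -1" --pt "0 0 -0.054 85.5 -296.5 -100 -1" --pt "0 0 -0.054 85.5 -296.5 -100 -1" --pt "0 0 -0.054 85.5 -296.5 -100 -1" --pt "0 0 -0.054 85.5 -296.5 -100 -1" --pt "0 0 -0.054 85.5 -296.5 -100 -1" --pt "0 0 -0.054 85.5 -296.5 -100 -1" --pt "0 0 -0.054 85.5 -296.5 -100 -1" --pt "0 0 -0.054 85.5 -296.5 -60 -1"

```text
time: 10.55
ee_pos: [0.501, 0.0906, 0.0801]
eef_rot: [-0.05, 0.999, 0.001, 0.004]
ft_force: [0.4, 0.1, -3.0]
width: 0.0458
grip_force: 20.0
```

jog_arm --pt "0 0 0 0 0 0 -1"

```text
time: 10.65
ee_pos: [0.4943, 0.0889, 0.0726]
eef_rot: [-0.05, 0.999, -0.001, -0.003]
ft_force: [-0.2, -0.2, -2.5]
width: 0.046
grip_force: 20.0
```

```bash
python3 -c "
from h import *
go(.497,.0875,.025,down(np.radians(95.6)))"
```

```text
turn [-0.001 -0.007  0.002] shift [-2.9 -1.6 47.6] t 10.65
```

jog_arm --pt "0 0 0 0 0 20 -1" --pt "0 0 0 0 0 40 -1" --pt "0 0 0 0 0 51.5 -1" --pt "0 0 0 0 0 51.5 -1" --pt "0 0 0 0 0 51.5 -1" --pt "0 0 0 0 0 51.5 -1" --pt "0 0 0 0 0 51.5 0.5" --pt "0 0 0 0 0 51.5 0.5" --pt "0 0 0 0 0 51.5 1" --pt "0 0 0 0 0 51.5 1" --pt "0 0 0 0 0 0 1" --pt "0 0 0 0 0 -50 1"

```text
time: 11.85
ee_pos: [0.4959, 0.0871, 0.1253]
eef_rot: [-0.049, 0.999, -0.0, -0.002]
ft_force: [1.1, -0.1, 0.7]
width: 0.0836
grip_force: 0.0
```

```bash
python3 -c "
from h import *
go(.465,-.02,.29,down(np.radians(90)))"
```

```text
turn [-0.001 -0.003  0.097] shift [  41.6 -103.8 -164.5] t 11.85
```

jog_arm --pt "0 0 0.097 41.5 -104 -164 0" --pt "0 0 0.097 41.5 -104 -164 0" --pt "0 0 0.097 41.5 -104 -164 -1" --pt "0 0 0.097 41.5 -104 -164 -1" --pt "0 0 0.097 41.5 -104 -164 -1" --pt "0 0 0.097 41.5 -104 -164 -1" --pt "0 0 0.097 41.5 -104 -164 -1" --pt "0 0 0.097 41.5 -104 -164 -1"

```text
time: 12.65
ee_pos: [0.4654, -0.0192, 0.2876]
eef_rot: [-0.001, 1.0, -0.0, -0.001]
ft_force: [-0.0, -0.3, -0.3]
width: 0.0313
grip_force: 0.0
```

```bash
python3 - <<'E'
from m import *
s=status.read_state();print(s['ee_pos'],s['time'],s['width'])
c=snap('wrist','w4.png')
bays(c,0)
comps('wrist',.03,.15,(.4,.62),(-.22,.17),100,c)
t=snap('top');b=snap('side')
for n,q in(('top',t),('side',b),('wrist',c)): comps(n,.178,.21,(.58,.75),(-.08,.1),10,q)
for n,q in(('top',t),('side',b),('wrist',c)): comps(n,.022,.05,(.3,.55),(-.36,-.22),100,q)
E
```

```text
[ 0.46539773 -0.01916677  0.28758312] 12.65 0.03125914223912201
bay 247 [ 399.6 -244.2] [ 5.4 97.4] 84.64
bay 1033 [498.7  87. ] [177.   85.4] 5.46
bay 1440 [507.  -24.7] [170.9  85.9] 5.57
bay 797 [ 507.9 -136.8] [152.   85.4] 5.65
bay 140 [ 557.3 -172.4] [52.4  5.4] 5.47
bay 103 [693.4 -35.4] [21.4 13.6] 8.58
wrist px [405. 188.] n 4893 c [495.  86.] sz [136.  47.] ang 5.6 z [0.043 0.072 0.074] rgb [207. 211. 185.]
wrist px [222. 198.] n 4421 c [ 519. -133.] sz [140.  51.] ang 5.2 z [0.039 0.086 0.089] rgb [240.  58.  43.]
top px [307. 169.] n 148 c [670.   6.] sz [39. 38.] ang 47.2 z [0.181 0.187 0.192] rgb [155.5 161.  167. ]
side px [347. 162.] n 175 c [671.   4.] sz [46. 39.] ang 39.1 z [0.18  0.189 0.191] rgb [216. 227. 224.]
top px [400. 252.] n 609 c [ 422. -285.] sz [ 52. 150.] ang 72.6 z [0.029 0.035 0.041] rgb [81. 74. 60.]
side px [297. 312.] n 1029 c [ 423. -288.] sz [ 54. 149.] ang 73.1 z [0.027 0.035 0.041] rgb [90. 83. 56.]
wrist px [105. 131.] n 4158 c [ 420. -286.] sz [ 53. 150.] ang 73.2 z [0.026 0.033 0.038] rgb [180. 167. 127.]
```

View pics/w4.png

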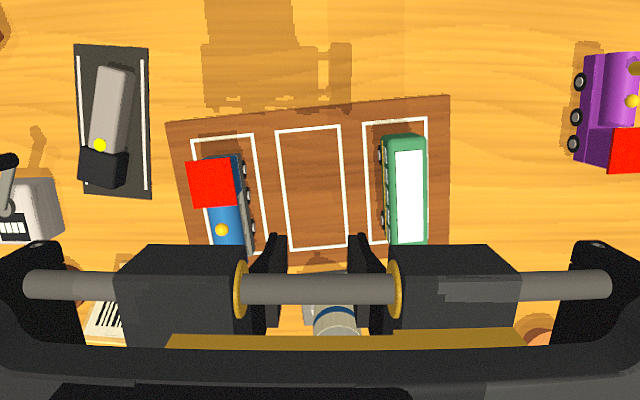

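Wrist view: loco in bay 2 (215,200), bus in bay 0 (405,190), both well inside their outlines. Now the cap.

```bash
python3 -c "
from h import *
go(.6705,.005,.205,down(np.radians(90)))"
```

```text
turn [-0.    -0.002  0.001] shift [-205.    24.3   82.9] t 12.8
```

jog_arm --pt "0 0 0 -205 24 20 -1" --pt "0 0 0 -205 24 20 -1" --pt "0 0 0 -205 24 20 -1" --pt "0 0 0 -205 24 20 -1" --pt "0 0 0 -205 24 20 -1" --pt "0 0 0 -205 24 20 -1" --pt "0 0 0 -205 24 50 -1" --pt "0 0 0 -205 24 80 -1" --pt "0 0 0 -205 24 80 -1" --pt "0 0 0 -205 24 80 -1" --pt "0 0 0 -205 24 80 -1"

```text
time: 13.9
ee_pos: [0.6713, 0.0039, 0.2119]
eef_rot: [-0.0, 1.0, 0.0, 0.002]
ft_force: [-0.0, -0.4, 0.4]
width: 0.0001
grip_force: 0.0
```

```bash
python3 -c "
from h import *
go(.6705,.005,.189,down(np.radians(90)));print(status.read_state()['ee_pos'],status.read_state()['width'])"
```

```text
turn [0.    0.003 0.   ] shift [ 0.9  1.1 22.9] t 13.9
[0.6713348  0.00387938 0.21185773] 0.000125142747669288
```

jog_arm --pt "0 0 0 0 0 15 -1" --pt "0 0 0 0 0 22 -1" --pt "0 0 0 0 0 26 -1" --pt "0 0 0 0 0 28 -1" --pt "0 0 0 0 0 28 -1"

```text
time: 14.4
ee_pos: [0.6709, 0.0041, 0.1814]
eef_rot: [-0.0, 1.0, 0.0, 0.0]
ft_force: [-1.6, 0.9, 5.7]
width: 0.0002
grip_force: 3.0
```

jog_arm --pt "0 0 0 0 0 3 -1" --pt "0 0 0 0 0 3 -1" --pt "0 0 0 0 0 4 -1" --pt "0 0 0 0 0 4 -1"

```text
time: 14.8
ee_pos: [0.6711, 0.004, 0.1803]
eef_rot: [-0.0, 1.0, 0.0, 0.001]
ft_force: [-8.4, 0.1, 20.6]
width: 0.0004
grip_force: 10.8
```

jog_arm --pt "0 0 0 0 0 0 -1" --pt "0 0 0 0 0 -20 -1" --pt "0 0 0 0 0 -70 -1" --pt "0 0 0 250 0 -70 -1" --pt "0 0 0 250 0 -70 -1" --pt "0 0 0 250 0 -70 -1" --pt "0 0 0 250 0 -70 -1" --pt "0 0 0 250 -60 -70 -1" --pt "0 0 0 250 -60 -70 1" --pt "0 0 0 250 -60 -70 1" --pt "0 0 0 250 -60 -70 1"

```text
time: 15.9
ee_pos: [0.4208, -0.056, 0.2473]
eef_rot: [0.0, 1.0, 0.0, 0.0]
ft_force: [0.6, 1.1, -0.7]
width: 0.0171
grip_force: 0.0
```

```bash
python3 - <<'E'
from m import *
t=snap('top');b=snap('side');
for n,q in(('top',t),('side',b)):
    comps(n,.178,.21,(.58,.75),(-.08,.1),10,q)
    comps(n,.022,.05,(.3,.55),(-.36,-.22),100,q)
    P=cloud(q);m=(P[...,0]>.6)&(P[...,0]<.72)&(P[...,1]>-.33)&(P[...,1]<-.2)&(P[...,2]>.06)&(P[...,2]<.125)&(q['z_map']>0)
    Q=P[m]; 
    for _ in range(5):
        o=Q.mean(0);u,s,vt=np.linalg.svd(Q-o,full_matrices=False);nn=vt[2]*np.sign(vt[2,2]);d=(Q-o)@nn;Q=Q[abs(d)<.004]
    print(n,'plate n',nn.round(3),'c',o.round(4),len(Q))
    # label: whitish pixels
    hsv=cv2.cvtColor(q['image'],cv2.COLOR_RGB2HSV);mm=m&(hsv[...,1]<95)
    mm=mm&(abs((P-o)@nn)<.005)
    k=cv2.morphologyEx(mm.astype(np.uint8),cv2.MORPH_CLOSE,np.ones((7,7)));nl,l,st,ce=cv2.connectedComponentsWithStats(k);i=1+np.argmax(st[1:,4])
    h=np.argwhere(l==i)[:,::-1];W=np.array(q['world_from_camera']);r=rays(q,h)@W[:3,:3].T;L=W[:3,3]+r*(((o-W[:3,3])@nn)/(r@nn))[:,None]
    e1=np.cross([0,0,1],nn);e1/=np.linalg.norm(e1);e2=np.cross(nn,e1)
    rr=cv2.minAreaRect((np.c_[(L-o)@e1,(L-o)@e2]*1000).astype(np.float32));print('label',rr,(o+(rr[0][0]*e1+rr[0][1]*e2)/1000).round(4))
go(.4072,-.2821,.15,down(np.radians(73)))
E
```

```text
top px [307. 169.] n 148 c [671.   6.] sz [40. 38.] ang 49.9 z [0.18  0.188 0.191] rgb [156. 162. 168.]
top px [400. 252.] n 607 c [ 423. -285.] sz [ 51. 152.] ang 72.0 z [0.028 0.035 0.041] rgb [80. 74. 59.]
top plate n [-0.806  0.028  0.592] c [ 0.6463 -0.2617  0.0928] 448
label ((2.0948944091796875, -3.2246665954589844), (85.49508666992188, 56.19612503051758), 1.3876394033432007) [ 0.6444 -0.2637  0.0902]
side px [347. 162.] n 178 c [670.   2.] sz [45. 38.] ang 41.2 z [0.179 0.189 0.192] rgb [214.5 224.5 221. ]
side px [297. 312.] n 1034 c [ 424. -286.] sz [ 53. 150.] ang 69.3 z [0.027 0.035 0.041] rgb [88.5 79.  54.5]
side plate n [-0.817  0.028  0.576] c [ 0.6472 -0.2654  0.0952] 852
label ((-2.222808837890625, -1.5481300354003906), (60.018978118896484, 85.48735046386719), 89.34284973144531) [ 0.6464 -0.2632  0.0939]
turn [ 0.    -0.     0.298] shift [  14.3 -226.8   96.9] t 16.0
```

jog_arm --pt "0 0 0.297 60 -180 20 1" --pt "0 0 0.297 60 -180 20 1" --pt "0 0 0.297 60 -180 20 1" --pt "0 0 0.297 60 -180 20 1" --pt "0 0 0.297 60 -180 20 1" --pt "0 0 0.297 60 -180 20 1" --pt "0 0 0.297 60 -180 20 1"

```text
time: 16.7
ee_pos: [0.3618, -0.2348, 0.2269]
eef_rot: [0.147, 0.989, -0.0, -0.0]
ft_force: [0.4, -0.5, 0.9]
width: 0.0804
grip_force: 0.0
```

```bash
python3 - <<'E'
from m import *
c=snap('wrist','w5.png')
comps('wrist',.022,.05,(.3,.55),(-.36,-.22),100,c)
comps('wrist',.022,.035,(.3,.55),(-.36,-.22),100,c)
im=c['image'].astype(int);P=cloud(c)
m=(im.max(2)<75)&(P[...,2]<.012)&(P[...,2]>-.005)&(P[...,1]<-.22)&(P[...,1]>-.36)&(P[...,0]<.55)
k=cv2.morphologyEx(m.astype(np.uint8),cv2.MORPH_OPEN,np.ones((3,3)));v,u=np.nonzero(k);Q=plane(c,np.c_[u,v],.004);print('mat',cv2.minAreaRect((Q[:,:2]*1000).astype(np.float32)))
comps('wrist',.092,.11,(.35,.6),(-.5,-.33),20,c)
go(.4072,-.2821,.15,down(np.radians(73)))
E
```

```text
wrist px [288. 223.] n 3561 c [ 407. -283.] sz [ 51. 123.] ang 72.7 z [0.03  0.033 0.037] rgb [196. 184. 166.]
wrist px [288. 215.] n 2968 c [ 407. -283.] sz [ 51. 123.] ang 72.7 z [0.03  0.033 0.034] rgb [198. 186. 168.]
mat ((396.2777404785156, -278.1059875488281), (88.88188934326172, 160.22276306152344), 79.72465515136719)
turn [-0.    -0.     0.003] shift [-57.3 -32.1  76.9] t 16.75
```

View pics/w5.png

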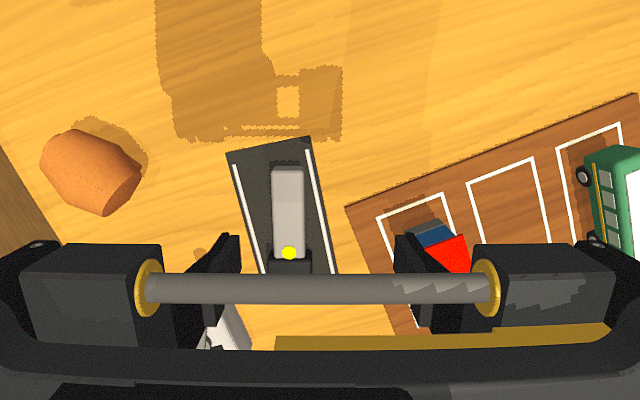

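Wrist view: reader handle at (288,210) with the yellow button at (288,253), tilted on the black mat. Grasping it.

jog_arm --pt "0 0 0 -57.5 -32 40 1" --pt "0 0 0 -57.5 -32 90 1" --pt "0 0 0 -57.5 -32 140 1" --pt "0 0 0 -57.5 -32 180 1" --pt "0 0 0 -57.5 -32 205 1" --pt "0 0 0 -57.5 -32 219 1" --pt "0 0 0 -57.5 -32 219 1" --pt "0 0 0 -57.5 -32 219 1" --pt "0 0 0 -57.5 -32 219 -1" --pt "0 0 0 -57.5 -32 219 -1" --pt "0 0 0 -57.5 -32 219 -1" --pt "0 0 0 -57.5 -32 219 -1" --squeeze 35

```text
time: 17.95
ee_pos: [0.4068, -0.2834, 0.0084]
eef_rot: [0.148, 0.989, 0.0, 0.0]
ft_force: [0.1, -0.1, 0.7]
width: 0.0628
grip_force: 0.0
```

jog_arm --pt "0 0 0 0 0 0 -1" --pt "0 0 0 0 0 0 -1" --pt "0 0 0 0 0 0 -1" --pt "0 0 0 0 0 0 -1" --pt "0 0 0 0 0 0 -1"

```text
time: 18.45
ee_pos: [0.4065, -0.2834, 0.008]
eef_rot: [0.148, 0.989, 0.0, -0.0]
ft_force: [-0.8, 0.2, -0.2]
width: 0.0357
grip_force: 35.0
```

```bash
python3 - <<'E'
from m import *
s=status.read_state();print(s['ee_pos'],s['width'],s['grip_force'],s['time'])
t=snap('top');comps('top',.092,.115,(.35,.6),(-.5,-.33),5,t)
# scan pose
lab=np.array([.6455,-.2635,.092]);n=np.array([-.818,.028,.575]);n/=np.linalg.norm(n)
f=-n;y=np.cross([0,0,1],f);y/=np.linalg.norm(y);z=np.cross(f,y)   # scanner axes
eye=lab+.095*n
Rs=R.from_matrix(np.c_[-f,y,-z])
# scanner in hand: TCP in scanner frame
grip=.015+.0  # along -x from origin
tz=s['ee_pos'][2]-.004
tcp=eye+(-.075-.015)*f+(tz-.016)*z
print(tcp,Rs.as_matrix().round(3))
go(*tcp,Rs)
E
```

```text
[ 0.40652483 -0.28335475  0.00799544] 0.035674419803233576 34.9690117361024 18.45
top px [439. 241.] n 24 c [ 455. -395.] sz [16. 14.] ang 2.8 z [0.097 0.103 0.106] rgb [60.5 46.5 35.5]
[ 0.48731357 -0.25808531  0.1885238 ] [[-0.818  0.034 -0.575]
 [ 0.028  0.999  0.02 ]
 [ 0.575 -0.    -0.818]]
turn [ 0.081  0.609 -0.254] shift [ -69.9   47.8 -180.5] t 18.5
```

jog_arm --pt "0 0 0 0 0 -40 -1" --pt "0 0 0 0 0 -80 -1" --pt "0 0 0 0 0 -130 -1" --pt "0.02 0.15 -0.06 -20 12 -150 -1" --pt "0.04 0.3 -0.125 -35 24 -180 -1" --pt "0.06 0.45 -0.19 -50 36 -180 -1" --pt "0.081 0.609 -0.254 -70 48 -180.5 -1" --pt "0.081 0.609 -0.254 -70 48 -180.5 -1" --pt "0.081 0.609 -0.254 -70 48 -180.5 -1" --pt "0.081 0.609 -0.254 -70 48 -180.5 -1" --pt "0.081 0.609 -0.254 -70 48 -180.5 -1" --pt "0.081 0.609 -0.254 -70 48 -180.5 -1"

```text
time: 19.7
ee_pos: [0.4869, -0.2587, 0.19]
eef_rot: [0.017, 0.954, 0.005, -0.3]
ft_force: [-0.8, -0.1, -0.9]
width: 0.0356
grip_force: 35.0
```

```bash
python3 - <<'E'
from m import *
lab=np.array([.6455,-.2635,.092]);n=np.array([-.818,.028,.575]);n/=np.linalg.norm(n)
s=status.read_state();Rm=R.from_quat(s['eef_rot']).as_matrix();f=-Rm[:,0];z=-Rm[:,2]
eye=s['ee_pos']+.090*f+(.016-.004)*z
d=(lab-eye)@f;print(s['ee_pos'],f.round(3),'eye',eye.round(4),'dist',d,'miss',(eye+d*f-lab).round(4),s['grip_force'],s['time'])
go(.4873,-.2581,.1885,None)
b=snap('side','s6.png')
x=cv2.imread('pics/s6.png');cv2.imwrite('pics/s6c.png',cv2.resize(x[180:380,240:460],(660,600),interpolation=cv2.INTER_CUBIC))
E
```

```text
[ 0.48691613 -0.25865539  0.18997962] [ 0.819 -0.03  -0.572] eye [ 0.5675 -0.2616  0.1483] dist 0.09617679724445141 miss [ 0.0008 -0.001   0.0013] 34.969013719819486 19.7
turn [0. 0. 0.] shift [-1.1  0.6  1. ] t 19.7
```

View pics/s6c.png

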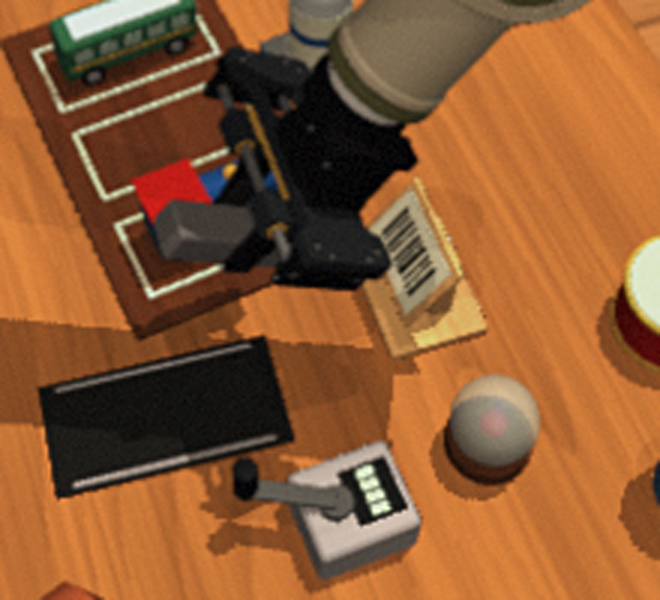

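Side crop: the reader (205,230 in the crop) is pitched towards the label (410,250), the mat (165,415) is empty, and the tally lever is at (250,480). Holding.

jog_arm --pt "0 0 0 0 0 0 -1" --pt "0 0 0 0 0 0 -1" --pt "0 0 0 0 0 0 -1" --pt "0 0 0 0 0 0 -1" --pt "0 0 0 0 0 0 -1" --pt "0 0 0 0 0 0 -1" --pt "0 0 0 0 0 0 -1" --pt "0 0 0 0 0 0 -1" --pt "0 0 0 0 0 0 -1" --pt "0 0 0 0 0 0 -1" --pt "0 0 0 0 0 0 -1" --pt "0 0 0 0 0 0 -1"

```text
time: 20.95
ee_pos: [0.4875, -0.258, 0.1885]
eef_rot: [0.016, 0.953, 0.005, -0.302]
ft_force: [-0.8, -0.4, -1.2]
width: 0.0357
grip_force: 35.0
```

```bash
python3 - <<'E'
from m import *
b=snap('side');t=snap('top')
P=cloud(b);Q=P[249:265,299:320].reshape(-1,3)
for _ in range(6):
    o=np.median(Q,0);u,sv,vt=np.linalg.svd(Q-o,full_matrices=False);Q=Q[abs((Q-o)@vt[2])<.003]
n=vt[2]*np.sign(vt[2,2]);print('handle top n',n.round(3),o.round(3),len(Q))
s=status.read_state();Rm=R.from_quat(s['eef_rot']).as_matrix();print(-Rm[:,2],(o-s['ee_pos'])@-Rm[:,2],'expect',.034-.008)
for c in(b,t):
    im=c['image'].astype(int);P=cloud(c)
    m=(im.max(2)<45)&(P[...,2]<.014)&(P[...,1]<-.2)&(P[...,1]>-.37)&(P[...,0]<.54)&(P[...,0]>.3)
    k=cv2.morphologyEx(m.astype(np.uint8),cv2.MORPH_CLOSE,np.ones((5,5)));k=cv2.morphologyEx(k,cv2.MORPH_OPEN,np.ones((3,3)));nl,l,st,ce=cv2.connectedComponentsWithStats(k);i=1+np.argmax(st[1:,4])
    v,u=np.nonzero(l==i);Q=plane(c,np.c_[u,v],.004);print('mat',cv2.minAreaRect((Q[:,:2]*1000).astype(np.float32)))
comps('side',.092,.115,(.35,.6),(-.5,-.33),5,b)
comps('top',.092,.115,(.35,.6),(-.5,-.33),5,t)
comps('side',.03,.058,(.35,.6),(-.5,-.36),5,b)
E
```

```text
handle top n [ 0.563 -0.253  0.787] [ 0.475 -0.261  0.23 ] 168
[ 0.57473255 -0.01926592  0.81811449] 0.026897700379905964 expect 0.026000000000000002
mat ((419.5487365722656, -291.6906433105469), (98.31177520751953, 197.0870361328125), 84.73802185058594)
mat ((387.3049621582031, -285.7960205078125), (82.04281616210938, 131.12738037109375), 85.2518310546875)
side px [321. 337.] n 66 c [ 454. -398.] sz [16. 18.] ang 69.9 z [0.094 0.102 0.105] rgb [25.  23.5 23.5]
top px [438. 242.] n 39 c [ 454. -393.] sz [17. 19.] ang 84.8 z [0.094 0.101 0.106] rgb [39. 29. 23.]
side px [359. 349.] n 1052 c [ 532. -429.] sz [87. 76.] ang 1.5 z [0.039 0.053 0.057] rgb [167.  152.  138.5]
```

jog_arm --pt "0 0 0 0 0 0 -1" --pt "0 0 0 0 0 0 -1" --pt "0 0 0 0 0 0 -1" --pt "0 0 0 0 0 0 -1" --pt "0 0 0 0 0 0 -1" --pt "0 0 0 0 0 0 -1" --pt "0 0 0 0 0 0 -1" --pt "0 0 0 0 0 0 -1" --pt "0 0 0 0 0 0 -1" --pt "0 0 0 0 0 0 -1" --pt "0 0 0 0 0 0 -1" --pt "0 0 0 0 0 0 -1"

```text
time: 22.25
ee_pos: [0.4875, -0.258, 0.1885]
eef_rot: [0.016, 0.953, 0.005, -0.302]
ft_force: [-0.2, -0.3, -2.7]
width: 0.0353
grip_force: 35.0
```

```bash
python3 -c "
from h import *
go(.4036,-.2906,.12,down(np.radians(84.8)));go(.4036,-.2906,.0085,down(np.radians(84.8)))"
```

```text
turn [-0.018 -0.612  0.055] shift [ 28.3 -35.4 103.6] t 22.25
turn [-0.018 -0.612  0.055] shift [-35.8 -35.4 194.9] t 22.25
```

jog_arm --pt "0 -0.12 0.01 25 -5 0 -1" --pt "0 -0.27 0.02 28 -20 20 -1" --pt "-0.01 -0.42 0.04 28 -35 40 -1" --pt "-0.015 -0.55 0.05 28 -35.5 70 -1" --pt "-0.018 -0.612 0.055 28 -35.5 103 -1" --pt "-0.018 -0.612 0.055 28 -35.5 103.5 -1" --pt "-0.018 -0.612 0.055 28 -35.5 103.5 -1" --pt "-0.018 -0.612 0.055 28 -35.5 103.5 -1" --pt "-0.018 -0.612 0.055 28 -35.5 103.5 -1" --pt "-0.018 -0.612 0.055 28 -35.5 103.5 -1" --pt "-0.018 -0.612 0.055 28 -35.5 103.5 -1"

```text
time: 23.35
ee_pos: [0.4044, -0.2909, 0.1201]
eef_rot: [0.045, 0.999, -0.0, -0.0]
ft_force: [-1.0, -0.1, -1.9]
width: 0.0356
grip_force: 35.0
```

```bash
python3 -c "
from h import *
print(status.read_state()['ee_pos']);go(.4036,-.2906,.0085,down(np.radians(84.8)))"
```

```text
[ 0.40441834 -0.29085907  0.12010113]
turn [-0.001 -0.001 -0.   ] shift [  0.8   0.2 111.6] t 23.35
```

jog_arm --pt "0 0 0 0 0 40 -1" --pt "0 0 0 0 0 80 -1" --pt "0 0 0 0 0 100 -1" --pt "0 0 0 0 0 111.5 -1" --pt "0 0 0 0 0 111.5 -1" --pt "0 0 0 0 0 111.5 -1" --pt "0 0 0 0 0 111.5 0.3" --pt "0 0 0 0 0 111.5 0.3" --pt "0 0 0 0 0 111.5 1" --pt "0 0 0 0 0 111.5 1" --pt "0 0 0 0 0 111.5 1"

```text
time: 24.45
ee_pos: [0.4039, -0.2907, 0.0086]
eef_rot: [0.046, 0.999, -0.0, -0.0]
ft_force: [-0.6, -0.6, 0.0]
width: 0.068
grip_force: 0.0
```

jog_arm --pt "0 0 0 0 0 -45 1" --pt "0 0 0 0 0 -95 1" --pt "0 0 0 0 0 -145 1" --pt "0 0 0 0 0 -195 1" --pt "0 0 0 100 0 -220 -1" --pt "0 0 0 100 0 -220 -1" --pt "0 0 0 100 0 -220 -1" --pt "0 0 0 100 0 -220 -1" --pt "0 0 0 100 0 -220 -1"

```text
time: 25.35
ee_pos: [0.305, -0.2813, 0.2283]
eef_rot: [0.045, 0.999, 0.0, -0.0]
ft_force: [-0.8, 0.1, -0.3]
width: 0.0549
grip_force: 0.0
```

```bash
python3 - <<'E'
from m import *
print(status.read_state()['ee_pos'])
for n in('top','side'):
    c=snap(n,n+'7.png');comps(n,.022,.05,(.3,.55),(-.36,-.22),100,c)
    comps(n,.03,.12,(.4,.66),(-.2,.45),100,c)
    comps(n,.094,.115,(.35,.6),(-.5,-.33),5,c)
c=snap('wrist');comps('wrist',.022,.05,(.3,.55),(-.36,-.22),100,c)
comps('wrist',.094,.115,(.35,.6),(-.5,-.33),5,c)
# mat again minus scanner: white lines
E
```

```text
[ 0.30502627 -0.28134074  0.22826886]
top px [401. 252.] n 608 c [ 420. -292.] sz [ 52. 150.] ang 84.9 z [0.029 0.035 0.041] rgb [82. 75. 62.]
top px [308. 184.] n 110 c [648.   7.] sz [60. 21.] ang 89.1 z [0.032 0.066 0.115] rgb [74. 69. 58.]
top px [352. 224.] n 644 c [ 521. -132.] sz [139.  50.] ang 5.3 z [0.043 0.083 0.093] rgb [101.   49.   54.5]
top px [283. 231.] n 672 c [499.  88.] sz [141.  48.] ang 6.1 z [0.064 0.072 0.077] rgb [118.  132.5 127.5]
top px [201. 253.] n 390 c [435. 345.] sz [65. 50.] ang 0.6 z [0.038 0.08  0.085] rgb [154.  35.  30.]
top px [438. 242.] n 34 c [ 453. -394.] sz [18. 18.] ang 88.3 z [0.097 0.101 0.106] rgb [39. 30. 24.]
side px [297. 314.] n 1049 c [ 420. -294.] sz [ 54. 149.] ang 84.9 z [0.028 0.035 0.041] rgb [92. 81. 56.]
side px [240. 135.] n 414 c [435. 345.] sz [59. 68.] ang 89.2 z [0.034 0.073 0.084] rgb [118.5  26.   51. ]
side px [281. 188.] n 976 c [501.  86.] sz [139.  53.] ang 5.6 z [0.034 0.071 0.078] rgb [78. 97. 65.]
side px [340. 194.] n 223 c [646.  -1.] sz [17. 55.] ang 13.7 z [0.034 0.072 0.115] rgb [107.  98.  81.]
side px [311. 245.] n 1214 c [ 521. -132.] sz [140.  52.] ang 5.2 z [0.036 0.078 0.093] rgb [49. 37. 45.]
side px [321. 337.] n 60 c [ 454. -398.] sz [17. 18.] ang 68.0 z [0.098 0.103 0.107] rgb [25.5 23.5 23. ]
wrist px [316. 239.] n 2117 c [ 384. -291.] sz [35. 82.] ang 85.3 z [0.03  0.033 0.034] rgb [201. 189. 171.]
wrist px [317. 314.] n 825 c [ 477. -298.] sz [51. 29.] ang 84.1 z [0.035 0.037 0.038] rgb [60. 57. 56.]
```

View pics/side7.png

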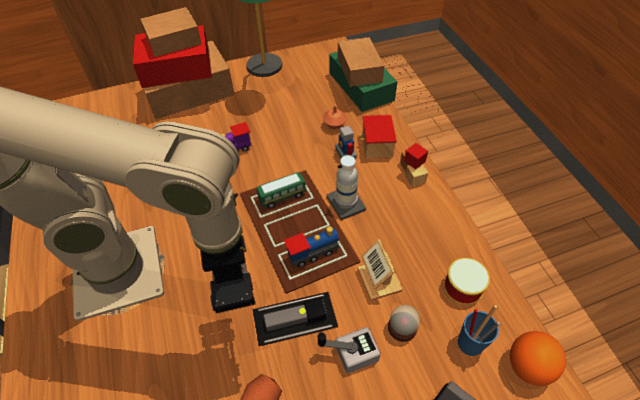

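Side view: bus (282,190) and loco (312,245) are in their bays, the reader (297,314) is centred on its mat, and the lever post is at (321,338). Next, the lever.

```bash
python3 -c "
from h import *
go(.45,-.352,.16,down(np.radians(90)));go(.45,-.352,.08,down(np.radians(90)))"
```

```text
turn [-0.    -0.003 -0.09 ] shift [-151.1  -57.2   67.4] t 25.5
turn [-0.    -0.003 -0.09 ] shift [-151.3  -57.1  147.4] t 25.5
```

jog_arm --pt "0 0 -0.09 -151 -57 20 -1" --pt "0 0 -0.09 -151 -57 20 -1" --pt "0 0 -0.09 -151 -57 20 -1" --pt "0 0 -0.09 -151 -57 20 -1" --pt "0 0 -0.09 -151 -57 20 -1" --pt "0 0 -0.09 -151 -57 60 -1" --pt "0 0 -0.09 -151 -57 100 -1" --pt "0 0 -0.09 -151 -57 130 -1" --pt "0 0 -0.09 -151 -57 147 -1" --pt "0 0 -0.09 -151 -57 147 -1" --pt "0 0 -0.09 -151 -57 147 -1" --pt "0 0 -0.09 -151 -57 147 -1"

```text
time: 26.7
ee_pos: [0.45, -0.3526, 0.083]
eef_rot: [0.001, 1.0, -0.0, 0.001]
ft_force: [-0.1, -0.0, 0.8]
width: 0.0002
grip_force: 0.0
```

jog_arm --pt "0 0 0 0 -10 0 -1" --pt "0 0 0 0 -20 0 -1" --pt "0 0 0 0 -28 0 -1" --pt "0 0 0 0 -36 0 -1" --pt "0 0 0 0 -44 0 -1" --pt "0 0 0 0 -52 0 -1" --pt "0 0 0 0 -60 0 -1" --pt "0 0 0 0 -67 0 -1" --pt "0 0 0 0 -74 0 -1" --pt "0 0 0 0 -78 0 -1" --pt "0 0 0 0 -78 0 -1"

```text
time: 27.8
ee_pos: [0.4496, -0.4305, 0.0814]
eef_rot: [0.001, 1.0, -0.0, -0.0]
ft_force: [0.5, 2.1, -0.1]
width: 0.0005
grip_force: 0.9
```

jog_arm --pt "0 0 0 0 -4 0 -1" --pt "0 0 0 0 -7 0 -1" --pt "0 0 0 0 -9 0 -1" --pt "0 0 0 0 -9 0 -1"

```text
time: 28.2
ee_pos: [0.4496, -0.4392, 0.0815]
eef_rot: [0.001, 1.0, 0.0, -0.0]
ft_force: [2.6, 2.1, 0.9]
width: 0.0004
grip_force: 1.3
```

jog_arm --pt "0 0 0 0 -2 0 -1" --pt "0 0 0 0 -4 0 -1" --pt "0 0 0 0 -4 0 -1"

```text
time: 28.5
ee_pos: [0.4494, -0.4432, 0.0814]
eef_rot: [0.001, 1.0, 0.0, -0.0]
ft_force: [1.1, 3.2, -0.5]
width: 0.0005
grip_force: 1.5
```

jog_arm --pt "0 0 0 0 -2 0 -1" --pt "0 0 0 0 -4 0 -1" --pt "0 0 0 0 -4 0 -1"

```text
time: 28.8
ee_pos: [0.4499, -0.4452, 0.0812]
eef_rot: [0.0, 1.0, 0.002, -0.0]
ft_force: [1.0, 11.4, 4.9]
width: 0.0009
grip_force: 5.3
```

jog_arm --pt "0 0 0 0 0 0 -1" --pt "0 0 0 0 20 0 -1" --pt "0 0 0 0 50 0 -1" --pt "0 0 0 0 92 0 -1" --pt "0 0 0 0 92 0 -1" --pt "0 0 0 0 92 -40 -1" --pt "0 0 0 0 92 -90 -1" --pt "0 0 0 100 120 -180 -1" --pt "0 0 0 150 120 -220 -1" --pt "0 0 0 150 120 -220 -1" --pt "0 0 0 150 120 -220 -1" --pt "0 0 0 150 120 -220 -1"

```text
time: 30.0
ee_pos: [0.296, -0.33, 0.3062]
eef_rot: [0.004, 1.0, -0.001, 0.005]
ft_force: [0.7, 0.6, -0.9]
width: 0.0003
grip_force: 0.0
```

```bash
python3 - <<'E'
from m import *
print(status.read_state()['ee_pos'],status.read_state()['time'])
for n in('top','side'):
    c=snap(n,n+'8.png');comps(n,.022,.05,(.3,.55),(-.36,-.22),100,c)
    comps(n,.03,.12,(.4,.66),(-.2,.2),100,c)
    comps(n,.094,.115,(.35,.6),(-.5,-.33),5,c)
    comps(n,.022,.2,(.6,.8),(-.45,-.35),50,c);comps(n,.022,.2,(.7,.8),(.12,.26),50,c)
    comps(n,.178,.21,(.58,.75),(-.08,.1),10,c)
E
```

```text
[ 0.29602131 -0.33002856  0.30617284] 30.0
top px [401. 253.] n 611 c [ 420. -290.] sz [ 52. 151.] ang 83.2 z [0.029 0.035 0.041] rgb [82. 75. 62.]
top px [308. 185.] n 109 c [648.   5.] sz [20. 57.] ang 1.4 z [0.032 0.068 0.114] rgb [74. 69. 58.]
top px [352. 224.] n 645 c [ 521. -132.] sz [139.  50.] ang 5.6 z [0.042 0.083 0.093] rgb [100.  49.  54.]
top px [283. 231.] n 670 c [499.  88.] sz [140.  48.] ang 4.9 z [0.064 0.073 0.077] rgb [117.5 132.  126.5]
top px [438. 242.] n 36 c [ 453. -393.] sz [18. 17.] ang 0.8 z [0.097 0.101 0.107] rgb [40.5 32.  25. ]
top px [433. 180.] n 407 c [ 659. -403.] sz [68. 65.] ang 2.5 z [0.026 0.074 0.086] rgb [111.  98.  80.]
top px [249. 156.] n 320 c [741. 196.] sz [45. 74.] ang 12.7 z [0.024 0.075 0.109] rgb [103.5  65.   59.5]
top px [307. 169.] n 149 c [671.   6.] sz [39. 39.] ang 51.9 z [0.181 0.187 0.192] rgb [160. 166. 172.]
side px [297. 314.] n 1040 c [ 420. -295.] sz [ 53. 150.] ang 86.2 z [0.028 0.035 0.04 ] rgb [93.  83.5 58.5]
side px [281. 188.] n 965 c [501.  85.] sz [139.  49.] ang 5.6 z [0.035 0.071 0.078] rgb [ 80. 100.  66.]
side px [340. 194.] n 223 c [647.  -1.] sz [16. 55.] ang 14.2 z [0.033 0.073 0.116] rgb [109. 100.  82.]
side px [311. 245.] n 1207 c [ 520. -132.] sz [140.  54.] ang 5.9 z [0.036 0.078 0.093] rgb [50. 38. 47.]
side px [321. 337.] n 62 c [ 454. -397.] sz [17. 16.] ang 31.5 z [0.096 0.103 0.106] rgb [26. 24. 23.]
side px [404. 321.] n 807 c [ 659. -410.] sz [66. 69.] ang 22.1 z [0.024 0.073 0.086] rgb [141. 123. 103.]
side px [345. 141.] n 433 c [747. 195.] sz [71. 49.] ang 89.2 z [0.024 0.073 0.109] rgb [79. 65. 63.]
side px [346. 162.] n 174 c [669.   3.] sz [46. 40.] ang 39.7 z [0.18  0.189 0.192] rgb [218.  228.5 225. ]
```

View pics/side8.png

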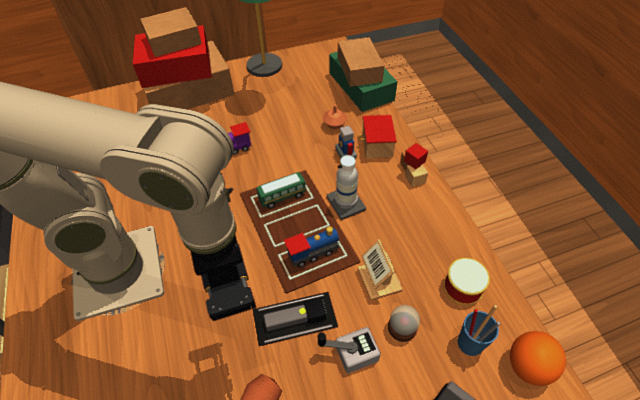

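The final side view shows everything in place: bus (282,188), loco (312,245), reader (297,314), and the lever back at rest (321,337). Handing in.

```bash
python3 -c "
from bench import order
print(order.close_job())"
```

```text
the job is handed in; nothing more can be done
None
```

I handed the job in at about 30 s on the robot's clock: the bus is in bay 0 and the loco in bay 2 (no car or truck was there), the cap was pressed right down and released, the label was scanned for about 2.5 s, the reader is back on the middle of its mat, and the lever was swung to its stop and sprang back; no toy or the reader was seen out of place, the tin robot is still standing and the globe was not moved, but the hand-in gave no verdict.

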